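# Rebuild the swivel stack of a bedside monitor mount

## Task

Rebuild the swivel of the bedside monitor mount: thread the three loose parts over its upright stud in this order, first the spacer sleeve, then the flat washer, then the bushing with its flange down, and then push the finished stack gently down until the disc under it has sunk fully home and let go. The stud stands loose in its slot, a little off the middle of the mount, so feel for it, do not lean hard on the mount, and leave the other things on the table alone.

Things in the scene. Friction and masses are not known exactly. Their poses are not given: they have to be found in the camera images.
- mount: monitor mount, fixed to the table: grey foot plate 110 x 110 mm, 8 mm thick, over its middle an aluminium disc (60 mm across, 6 mm thick) with an upright steel stud through it. Origin: centre of the plate's underside, on the table; z up, x and y along the plate's edges. The disc's top is 20 mm above the origin when up, 14 mm when home. More than 40 N of contact force harms the mount
- stud_mid (a point): a point fixed to the mount, 88 mm straight above its origin: the middle of the field where the stud's top may be. The stud, a 12 mm round upright bar with its top at this height (rim bevelled 1 mm), stands up to 6.5 mm from here in the mount's x and also up to 6.5 mm in its y, different each time, not reported; it shifts only if pushed sideways with over about 12 N
- pad (a joint): how far the aluminium disc has been pushed down, m: 0 = up (start), 0.006 = fully home on its stop. It slides stiffly (about 8 N of steady push to move it) and stays where it is left
- spacer: spacer sleeve, loose: plain aluminium tube standing upright, 32 mm outside, 15 mm bore, 30 mm long. Origin: centre of its underside, z along its axis. Fits the 12 mm stud with 1.5 mm play all round
- washer: flat thick steel washer lying flat, loose: 40 mm outside, 15 mm bore, 8 mm thick. Origin: centre of its underside, z along its axis
- bushing: white plastic flanged bushing, loose, standing flange down as it must go on the stud: flange 40 mm across and 5 mm thick, above it a sleeve 26 mm across and 15 mm high (20 mm in all), 15 mm bore. Origin: centre of the flange's underside, z up through the sleeve
- nut: bystander: dark steel hexagon nut blank, 30 mm across flats, 12 mm thick, no hole; origin centre of underside
- knob_screw: bystander: black clamping knob 42 mm across, 18 mm high, standing on its head with a 10 mm screw pointing up 20 mm; origin centre of underside
- wrench: bystander: steel open-end wrench 160 mm long, lying flat; origin under its middle
- tape: bystander: roll of white paper tape lying flat, 84 mm outside, 60 mm hole, 25 mm high; origin centre of underside
- dispenser: bystander: hand-gel pump bottle, 76 mm across, 200 mm high; origin centre of underside
Not all that is in view belongs to the job. What is meant by the washer is not red, and is the smaller of those in its own colour.

How it is judged:
By the outcome, as a careful person would: the job done as asked, in the order asked, and still so for the second after the job is handed in, with the robot touching nothing.
It also fails if it takes over 72 s, if anything falls off the work surface, if the arm or the gripper's body presses on something with over 40 N, if the wrist force passes 120 N, or if a joint passes its speed limit or range.

## Robot

A 7-joint arm with a two-finger parallel gripper is mounted at the origin on the work surface. World frame = base frame: x ahead of the robot, y to its left, z up, the work surface at z = 0. Lengths are in m, angles in rad, forces in N, time in s.
With the tool pointing down it reaches from about 0.375 to 0.925 m from the base axis. Payload 3.1 kg.
Tool frame: the origin (TCP) lies between the finger pads; the fingertips stand 22 mm ahead of it and the grasp point (between the pads) lies 3 mm ahead of it (ctrl.tips_ahead is the distance from the TCP to the fingertips, in m); z points along the fingers, y is the line along which they close (so a half turn about z gives the same grasp; the last joint's range is limited). The gripper opens to 85 mm and grips with 20 to 120 N. Pads are 22 mm wide; open, the fingers measure 114 mm over their backs; the gripper's body (76 mm by 85 mm) begins 54 mm behind the grasp point. The pads swing forward as they close: fully open they stand 13 mm farther back than shut.
Start: joints at [-1.374, 0.383, 0.044, 1.598, -0.018, 1.161, -0.05], TCP at [0.189, 0.622, 0.253] pointing down, gripper open.
Joint ranges: [-2.61, 2.61], [-0.41, 2.15], [-1.48, 1.57], [0, 2.5], [-1.57, 4.71], [0.05, 1.97], [-2.85, 2.85]. Speed limits (rad/s): [2.79, 2.79, 3.14, 3.14, 3.14, 3.14, 3.14].

## Interface

Orientations are given as a rotation vector (axis times angle).
In Python, from workcell import ctrl gives the robot as it stands.
- The arm moves only by the tool apply_moves, never from a script. Its argument "series" is a list that holds one entry, the list of rows, each a list of 5 numbers: the finger opening in m, from 0 to 0.0854, then the shift along the world's x, y, z in m, then the turn about the world's z in degrees. A call has exactly 5 rows; each row is the pose to reach, as a shift and turn from the pose commanded when the call began; what a row does not reach only later rows make up. A row lasts 1/12 s, in which the tool goes at most 41.7 mm and 7.16 degrees, less where a joint would pass 70% of its speed; a pose out of reach is approached as far as the arm can. A call with a gripper value outside its range is refused whole. The fingers move at their own pace and stop on an object; "squeeze" is the grip in N (left out, the last holds). Time passes only in rows, so rows that repeat a pose let the fingers close, or fill a call up. It gives the time, the measured TCP pose, the force, the opening and the grip force at its end, in the units of the state.
- ctrl.get_state(): the state, without advancing time (a new reading comes with each control period).
- ctrl.capture(name): name is "scene" or "top" or "wrist"; returns the picture (480x640x3 uint8, red, green, blue); there is no depth.
- ctrl.calibration(name): a dict with "fx", "fy", "cx", "cy" (pixels), "R" (3x3) and "t" (3): a world point X has camera coordinates R X + t. Camera axes: x right, y down, z forward; pixel columns grow to the right and rows downward; lengths in m; the calibration is good to about 2 mm. A picture is of the moment at which its call begins: read the wrist's pose just before it. calibration takes no time and is no camera call; for the wrist camera it gives the pose at the moment of the call.
- ctrl.job_done(): hands the job in; it is judged then, once.
The state is a dict: "t": time; "joint_positions": joint angles; "qvel": joint speeds; "effort": joint torques, N m; "position": TCP position; "tool_rot": TCP orientation; "wrist_force": force on the tool from outside, world axes, zero at the start; "moment": the same for the moment, N m; "grip_width": finger opening in m; "gripper_force": force on a finger pad.
Only numpy, scipy, OpenCV 4.12 (cv2) and the standard library are available. Lean on these libraries where they do the work, as an engineer would, in place of code of your own. Each camera call takes 0.05 s, during which the arm holds its last target. There are 200 camera calls.

## Working session

There is one attempt and no reset: what is moved stays moved. The work goes in short steps, Python scripts to look and compute and a tool call to move; the robot and the scene stay as the last step left them, time stands still between calls to the robot, and variables do not carry over. Pictures are saved under pics/ and viewed, at most 10 in all, crops included, and the job is handed in when it is done.

Besides the shell and the picture viewer there is one more tool, called after "Request:" as a command line: name --argument value ..., lists and objects as JSON in quotes. apply_moves: Moves the arm, as the interface text tells. Its arguments: {"type":"object","properties":{"series":{"type":"array"},"squeeze":{"type":"number"}},"required":["series"]}

```bash
mkdir -p pics
cat > h.py <<'E'
import numpy as np, cv2
from workcell import ctrl
def snap(cam,name):
    c=ctrl.calibration(cam); im=ctrl.capture(cam); cv2.imwrite(f'pics/{name}.png',cv2.cvtColor(im,cv2.COLOR_RGB2BGR))
    np.savez(f'pics/{name}.npz',**{k:np.array(v) for k,v in c.items()}); return im
def px(name,u,v,z):
    c=np.load(f'pics/{name}.npz'); R,t=c['R'],c['t']
    d=R.T@np.array([(u-c['cx'])/c['fx'],(v-c['cy'])/c['fy'],1]); o=-R.T@t
    return o+d*(z-o[2])/d[2]
def proj(name,X):
    c=np.load(f'pics/{name}.npz'); p=c['R']@np.array(X)+c['t']; return c['fx']*p[0]/p[2]+c['cx'],c['fy']*p[1]/p[2]+c['cy']
E
python3 - <<'E'
from h import *
for n in('scene','top'): snap(n,n+'0'); c=ctrl.calibration(n); print(n,c['fx'],-np.array(c['R']).T@np.array(c['t']))
s=ctrl.get_state(); print(s)
E
```

```text
scene 548.5716195240382 [1.2732179  0.09338788 0.95894074]
top 584.9146701815773 [0.54293562 0.01027054 1.15956065]
{'t': 0.1, 'joint_positions': array([-1.37379874,  0.38378339,  0.04380991,  1.59943917, -0.01789894,
        1.16121907, -0.04992272]), 'qvel': array([ 0.00126146, -0.00048053,  0.00033681, -0.00300404,  0.00083939,
       -0.00172062,  0.00113913]), 'effort': array([ 2.81724322e-03, -4.34730721e+01,  1.02923937e+00, -2.50455111e+01,
        1.07305980e-02,  5.52794285e-03, -8.22612634e-06]), 'position': array([0.18860069, 0.6211796 , 0.25198253]), 'tool_rot': array([-0.46122894, -3.10730531,  0.00384065]), 'wrist_force': array([-0.38422868, -0.12379209,  0.55897741]), 'moment': array([-0.03308715,  0.04626618, -0.00587385]), 'gripper_force': 0.0, 'grip_width': 0.08534366236209726}
```

View pics/top0.png

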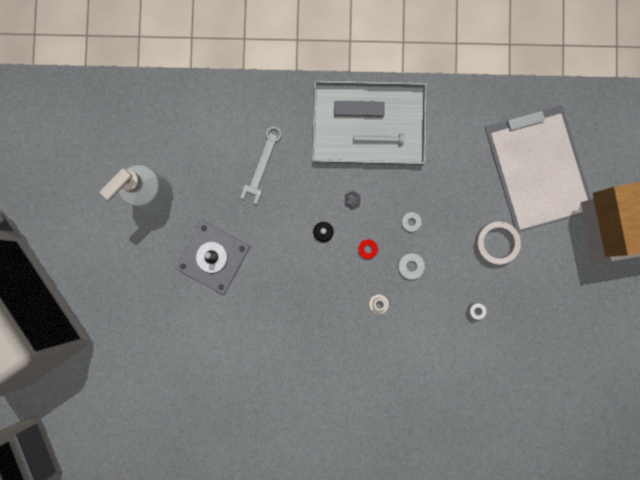

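View pics/scene0.png

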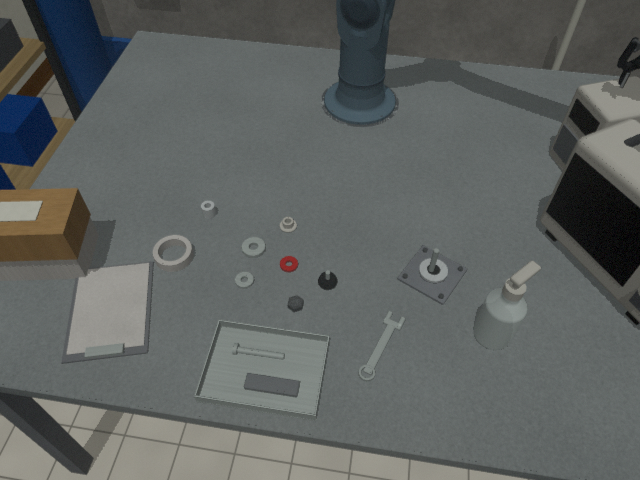

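The top view shows the mount at (212,257) with its stud at about (211,256), the bushing at (379,304), the spacer at (478,312) and the knob at (323,232).
Washer candidates: red (368,249), large grey (411,266) and small grey (411,222). The small grey one fits because it is not red and is the smaller of the two greys. I'll confirm it in a crop.

Run:
```python
from h import *
im=cv2.imread('pics/top0.png')
a=cv2.resize(im[190:340,350:500],None,fx=4,fy=4,interpolation=3)
b=cv2.resize(im[210:310,165:265],(600,600),interpolation=3)
cv2.imwrite('pics/cropA.png',np.hstack([cv2.resize(a,(450,450)),cv2.resize(b,(350,350)) if 0 else cv2.copyMakeBorder(cv2.resize(b,(350,350)),0,100,0,0,0)]))
# bright/neutral blobs, circle fits
g=im.astype(int); lum=g.mean(2)
m=((lum>135)).astype(np.uint8)
n,l,st,ce=cv2.connectedComponentsWithStats(m)
for i in range(1,n):
    x,y,w,h,A=st[i]
    if 30<A<2500 and y>180: 
        r=max(w,h)/2; u,v=x+(w-1)/2,y+(h-1)/2
        p=px('top0',u,v,.008); print((u,v),w,h,A,p.round(4), 'mm wide',round(w*1.16/584.9*1000,1))
```

```text
(np.float64(411.5), np.float64(221.0)) 20 21 278 [ 0.6467 -0.1668  0.008 ] mm wide 39.7
(np.float64(499.5), np.float64(242.5)) 44 44 775 [ 0.6084 -0.3397  0.008 ] mm wide 87.3
(np.float64(210.5), np.float64(256.5)) 32 32 674 [0.5671 0.2278 0.008 ] mm wide 63.5
(np.float64(411.5), np.float64(265.5)) 26 26 473 [ 0.5591 -0.1682  0.008 ] mm wide 51.6
(np.float64(378.0), np.float64(303.5)) 21 20 293 [ 0.4831 -0.104   0.008 ] mm wide 41.6
(np.float64(478.0), np.float64(311.0)) 17 17 190 [ 0.4735 -0.2992  0.008 ] mm wide 33.7
(np.float64(13.0), np.float64(347.5)) 27 64 960 [0.3786 0.6115 0.008 ] mm wide 53.5
```

View pics/cropA.png

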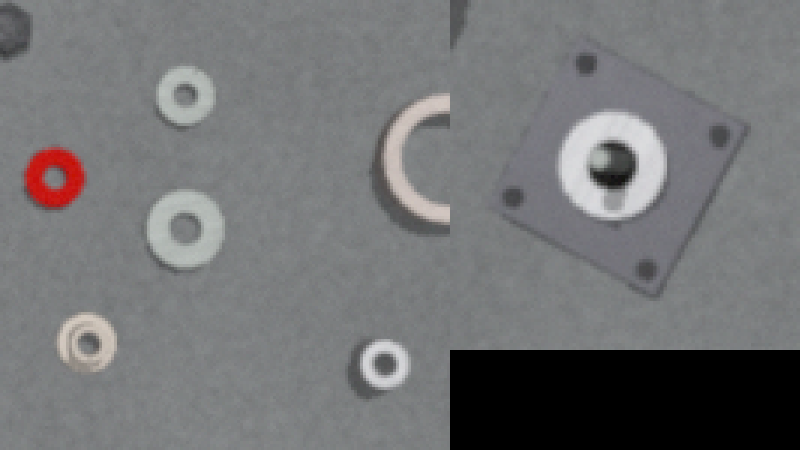

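The crop confirms it: the small grey washer at crop (185,96) is about 40 mm across, against about 52 mm for the other grey one. Next I'll check the start surroundings and the wrist view.

Run:
```python
from h import *
print(proj('top0',[.189,.622,.253]),proj('scene0',[.189,.622,.253]),proj('scene0',[.189,.622,.05]))
print('spacer',px('top0',478,311.3,.030),'wash',px('top0',411.3,221.2,.008),'bush fl',px('top0',379,303.5,.005),'disc',px('top0',210.5,256.5,.02))
# mount plate corners from crop (350px=100px)
C=[(165+(x-450)*100/350,210+y*100/350) for x,y in [(583,38),(750,126),(657,297),(497,208)]]
P=[px('top0',u,v,.008) for u,v in C]; P=np.array(P); print(P.round(4),P.mean(0)); 
print([np.linalg.norm(P[i]-P[i-1]) for i in range(4)])
print('disp',px('top0',137,185,.15))
im=snap('wrist','w0'); c=ctrl.calibration('wrist'); print(c['fx'],-np.array(c['R']).T@np.array(c['t']),np.array(c['R']).round(3))
```

```text
(np.float64(-83.67737915871652), np.float64(492.4333404998281)) (np.float64(645.6727813055738), np.float64(87.79769496239302)) (np.float64(606.3876614595827), np.float64(158.62581600916667))
spacer [ 0.47426946 -0.29328317  0.03      ] wash [ 0.64629331 -0.16639203  0.008     ] bush fl [ 0.48302105 -0.10627577  0.005     ] disc [0.56685743 0.22553203 0.02      ]
[[0.6373 0.245  0.008 ]
 [0.5898 0.1489 0.008 ]
 [0.4924 0.1984 0.008 ]
 [0.5401 0.2904 0.008 ]] [0.56486752 0.22068557 0.008     ]
[np.float64(0.10728992810090157), np.float64(0.1072040376949092), np.float64(0.10925138373800383), np.float64(0.10362215810506421)]
disp [0.6856361  0.33359042 0.15      ]
349.0455876443214 [0.12454838 0.6419687  0.37433874] [[ 0.29   0.957 -0.001]
 [ 0.923 -0.279  0.263]
 [ 0.252 -0.077 -0.965]]
```

View pics/w0.png

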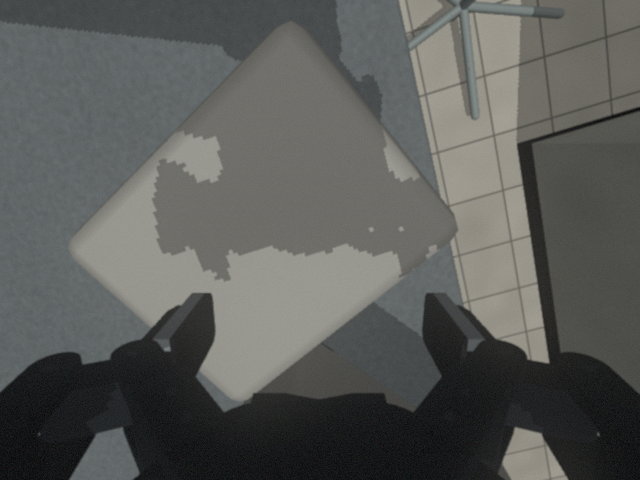

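The gripper stands over a cream box at about (265,210) in the wrist image. I'll rise first, then travel to above the mount.

Request:
apply_moves --series '[[[0.0854, 0, 0, 0.034, 0], [0.0854, 0, 0, 0.068, 0], [0.0854, 0, 0, 0.102, 0], [0.0854, 0, 0, 0.136, 0], [0.0854, 0.01, -0.01, 0.16, 0]]]'

```text
t: 0.57
position: [0.1953, 0.6142, 0.4163]
tool_rot: [-0.452, -3.106, -0.007]
wrist_force: [-0.4, 0.5, 0.1]
grip_width: 0.0855
gripper_force: 0.0
```

Request:
apply_moves --series '[[[0.0854, 0.025, -0.026, 0, 0], [0.0854, 0.05, -0.052, 0, 0], [0.0854, 0.075, -0.078, 0, 0], [0.0854, 0.1, -0.104, 0, 0], [0.0854, 0.125, -0.13, 0, 0]]]'

```text
t: 0.98
position: [0.3247, 0.4803, 0.4129]
tool_rot: [-0.461, -3.107, 0.001]
wrist_force: [0.5, -0.4, 0.1]
grip_width: 0.0858
gripper_force: 0.0
```

Request:
apply_moves --series '[[[0.0854, 0.025, -0.026, -0.01, 0], [0.0854, 0.05, -0.052, -0.02, 0], [0.0854, 0.075, -0.078, -0.03, 0], [0.0854, 0.1, -0.104, -0.04, 0], [0.0854, 0.125, -0.13, -0.05, 0]]]'

```text
t: 1.4
position: [0.4496, 0.3503, 0.3626]
tool_rot: [-0.461, -3.107, 0.0]
wrist_force: [-0.2, 0.8, -0.3]
grip_width: 0.0853
gripper_force: 0.0
```

Request:
apply_moves --series '[[[0.0854, 0.023, -0.026, -0.02, 0], [0.0854, 0.046, -0.052, -0.04, 0], [0.0854, 0.069, -0.078, -0.06, 0], [0.0854, 0.092, -0.104, -0.08, 0], [0.0854, 0.115, -0.13, -0.09, 0]]]'

```text
t: 1.82
position: [0.5629, 0.22, 0.27]
tool_rot: [-0.46, -3.104, 0.004]
wrist_force: [0.5, 0.4, 0.4]
grip_width: 0.0854
gripper_force: 0.0
```

Run:
```python
from h import *
s=ctrl.get_state(); print(s['t'],s['position'],s['tool_rot'],ctrl.tips_ahead)
im=snap('wrist','w1'); print(proj('w1',[.5659,.223,.02]),proj('w1',[.5659,.223,.088]),proj('w1',s['position']))
```

```text
1.8167 [0.56293701 0.22001442 0.27000442] [-0.46037942 -3.10356574  0.00425444] 0.022
(np.float64(321.3231702976114), np.float64(211.28672899903998)) (np.float64(321.77726433456075), np.float64(225.16926546974648)) (np.float64(315.60837685216796), np.float64(323.6710199061238))
```

View pics/w1.png

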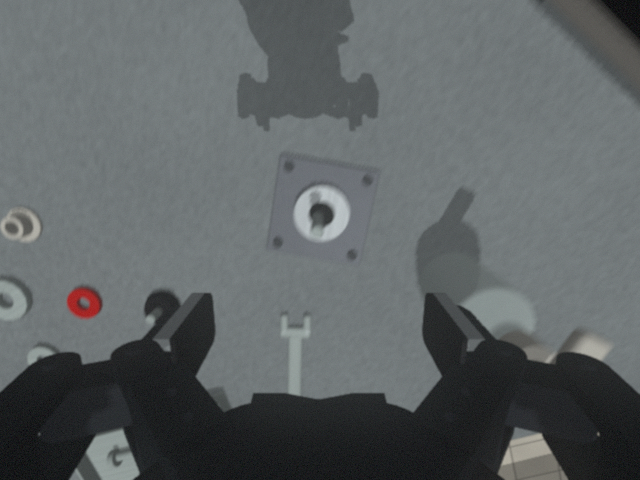

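The view shows the plate centred near (322,212), the disc at (322,212) and the stud foreshortened near (318,225). I'll descend for one closer look.

Request:
apply_moves --series '[[[0.0854, 0, 0, -0.03, 0], [0.0854, 0, 0, -0.06, 0], [0.0854, 0, 0, -0.09, 0], [0.0854, 0, 0, -0.115, 0], [0.0854, 0, 0, -0.115, 0]]]'

```text
t: 2.28
position: [0.5589, 0.2204, 0.1519]
tool_rot: [-0.459, -3.097, 0.012]
wrist_force: [-1.2, 0.7, -1.7]
grip_width: 0.0858
gripper_force: 0.0
```

Run:
```python
from h import *
s=ctrl.get_state(); print(s['position'],np.abs(s['qvel']).max())
im=snap('wrist','w2'); print(proj('w2',[.5659,.223,.02]),proj('w2',[.5659,.223,.088]),proj('w2',s['position']))
u,v=map(int,proj('w2',[.5659,.223,.06])); x0,y0=max(u-80,0),max(v-80,0)
print(x0,y0); c=cv2.imread('pics/w2.png')[y0:y0+150,x0:x0+160]; cv2.imwrite('pics/w2c.png',cv2.resize(c,None,fx=4,fy=4,interpolation=2))
```

```text
[0.55892276 0.22043555 0.15194325] 0.0667290175615785
(np.float64(324.1639463490065), np.float64(245.83531143238005)) (np.float64(325.16606716267927), np.float64(278.3580282111496)) (np.float64(315.56383677587655), np.float64(323.6759293953396))
244 182
```

View pics/w2c.png

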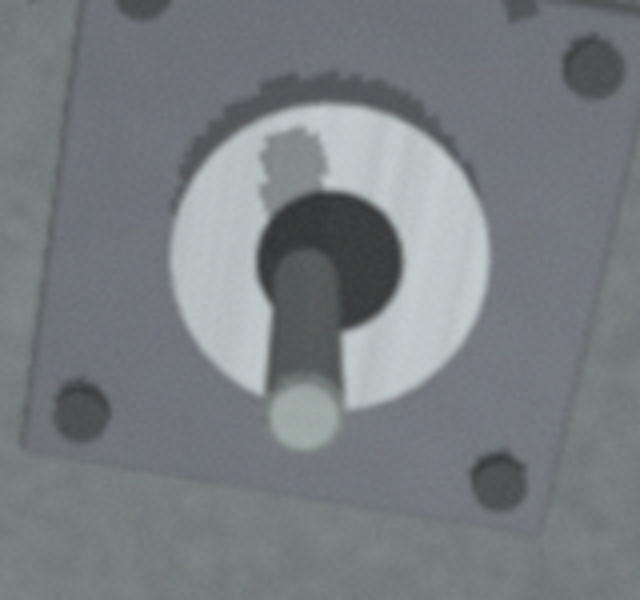

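The stud top is at crop (306,415), full-image (320.2,285.5). The disc centre is at crop (330,256), full-image (326.2,245.6). The spacer comes next.

Run:
```python
from h import *
print('stud',px('w2',320.2,285.5,.088),'disc',px('w2',326.2,245.6,.02), 'hole', px('w2',244+330/4,182+262/4,.02),'studbase',px('w2',244+303/4,182+285/4,.014))
```

```text
stud [0.56926514 0.21903221 0.088     ] disc [0.56616575 0.22453124 0.02      ] hole [0.56766821 0.22432386 0.02      ] studbase [0.57231801 0.21754718 0.014     ]
```

Request:
apply_moves --series '[[[0.0854, 0.0, -0.01, 0.03, 0], [0.0854, -0.01, -0.04, 0.05, 0], [0.0854, -0.02, -0.075, 0.05, 0], [0.0854, -0.03, -0.11, 0.05, 0], [0.0854, -0.04, -0.145, 0.05, 0]]]'

```text
t: 2.75
position: [0.5253, 0.0761, 0.2117]
tool_rot: [0.46, 3.102, 0.004]
wrist_force: [1.0, -0.5, -0.4]
grip_width: 0.0856
gripper_force: 0.0
```

Request:
apply_moves --series '[[[0.0854, -0.01, -0.037, 0, 0], [0.0854, -0.02, -0.074, 0, 0], [0.0854, -0.025, -0.111, 0, 0], [0.0854, -0.03, -0.148, 0, 0], [0.0854, -0.035, -0.185, 0, 0]]]'

```text
t: 3.17
position: [0.4898, -0.1099, 0.2112]
tool_rot: [0.461, 3.103, 0.003]
wrist_force: [0.2, -0.4, 0.1]
grip_width: 0.0851
gripper_force: 0.0
```

Request:
apply_moves --series '[[[0.0854, 0, -0.037, -0.01, 0], [0.0854, -0.005, -0.074, -0.02, 0], [0.0854, -0.01, -0.111, -0.04, 0], [0.0854, -0.014, -0.148, -0.06, 0], [0.0854, -0.014, -0.184, -0.07, 0]]]'

```text
t: 3.58
position: [0.4746, -0.2934, 0.1388]
tool_rot: [0.461, 3.106, 0.001]
wrist_force: [1.4, -0.1, 0.4]
grip_width: 0.0852
gripper_force: 0.0
```

Run:
```python
from h import *
s=ctrl.get_state(); print(s['position'],np.abs(s['qvel']).max())
im=snap('wrist','w3'); q=proj('w3',[.4743,-.2933,.03]);print(q,proj('w3',s['position']))
u,v=map(int,q); g=im.mean(2)
m=(g[v-60:v+60,u-60:u+60]>150).astype(np.uint8)
n,l,st,ce=cv2.connectedComponentsWithStats(m)
for i in range(1,n):
    if st[i,4]>40: print(st[i]+[u-60,v-60,0,0,0],ce[i]+[u-60,v-60])
```

```text
[ 0.47458432 -0.2934465   0.13883521] 1.0335958869303252
(np.float64(316.5195136680619), np.float64(244.65040952395182)) (np.float64(315.55269949669), np.float64(323.6355413817544))
[ 288  227   47   43 1173] [311.36487639 248.08439898]
```

Request:
apply_moves --series '[[[0.0854, 0, 0, 0, 0], [0.0854, 0, 0, 0, 0], [0.0854, 0, 0, 0, 0], [0.0854, 0, 0, 0, 0], [0.0854, 0, 0, 0, 0]]]'

```text
t: 4.05
position: [0.4763, -0.2902, 0.1392]
tool_rot: [0.456, 3.107, 0.002]
wrist_force: [-0.1, -0.2, -0.5]
grip_width: 0.0852
gripper_force: 0.0
```

```bash
cat >> h.py <<'E'
def ring(name,X,thr=150,w=60,cam='wrist'):
    s=ctrl.get_state(); im=snap(cam,name); u,v=map(int,proj(name,X)); g=im.mean(2)
    a,b=max(v-w,0),max(u-w,0)
    n,l,st,ce=cv2.connectedComponentsWithStats((g[a:v+w,b:u+w]>thr).astype(np.uint8))
    for i in range(1,n):
        if st[i,4]>100:
            c=(st[i,0]+(st[i,2]-1)/2+b,st[i,1]+(st[i,3]-1)/2+a); p=px(name,*c,X[2])
            print(c,st[i],p.round(4),'d',(p-s['position']).round(4))
    print(s['t'],s['position'],np.abs(s['qvel']).max(),'F',s['wrist_force'],'exp',(u,v))
E
python3 - <<'E'
from h import *
ring('w4',[.4743,-.2933,.03])
E
```

```text
(np.float64(310.0), np.float64(245.5)) [  37   42   45   42 1094] [ 0.4755 -0.2945  0.03  ] d [-0.0008 -0.0044 -0.1092]
4.05 [ 0.47628937 -0.29015776  0.13919738] 0.007564365296136782 F [-0.07815888 -0.23578777 -0.48859443] exp (311, 243)
```

Request:
apply_moves --series '[[[0.0854, -0.001, -0.0045, -0.03, 0], [0.0854, -0.001, -0.0045, -0.06, 0], [0.0854, -0.001, -0.0045, -0.09, 0], [0.0854, -0.001, -0.0045, -0.112, 0], [0.0854, -0.001, -0.0045, -0.113, 0]]]' --squeeze 40

```text
t: 4.52
position: [0.471, -0.2931, 0.0212]
tool_rot: [-0.457, -3.1, -0.005]
wrist_force: [-1.3, 0.9, -0.1]
grip_width: 0.0855
gripper_force: 0.0
```

Request:
apply_moves --series '[[[0.06, 0, 0, 0, 0], [0.04, 0, 0, 0, 0], [0.02, 0, 0, 0, 0], [0.02, 0, 0, 0, 0], [0.02, 0, 0, 0, 0]]]'

```text
t: 4.93
position: [0.4753, -0.2971, 0.0273]
tool_rot: [0.46, 3.104, -0.001]
wrist_force: [-0.4, 0.5, 4.4]
grip_width: 0.0314
gripper_force: 39.2
```

Request:
apply_moves --series '[[[0.02, 0, 0, 0, 0], [0.02, 0, 0, 0, 0], [0.02, 0, 0, 0, 0], [0.02, 0, 0, 0.005, 0], [0.02, 0, 0, 0.02, 0]]]'

```text
t: 5.35
position: [0.4725, -0.2956, 0.0445]
tool_rot: [-0.461, -3.104, -0.002]
wrist_force: [0.3, 0.6, -1.3]
grip_width: 0.0312
gripper_force: 39.7
```

Spacer gripped at 31 mm opening. I'll carry it to a standoff next to the stud, so that both show in one image.

Request:
apply_moves --series '[[[0.02, 0, 0, 0.035, 0], [0.02, 0.005, 0.02, 0.07, 0], [0.02, 0.015, 0.055, 0.105, 0], [0.02, 0.025, 0.09, 0.115, 0], [0.02, 0.035, 0.125, 0.115, 0]]]'

```text
t: 5.77
position: [0.5115, -0.173, 0.1652]
tool_rot: [0.467, 3.097, -0.0]
wrist_force: [1.2, -1.2, -0.7]
grip_width: 0.0313
gripper_force: 39.8
```

Request:
apply_moves --series '[[[0.02, 0.01, 0.037, 0, 0], [0.02, 0.02, 0.074, 0, 0], [0.02, 0.03, 0.111, 0, 0], [0.02, 0.04, 0.148, 0, 0], [0.02, 0.05, 0.185, 0, 0]]]'

```text
t: 6.18
position: [0.5589, 0.0152, 0.161]
tool_rot: [0.462, 3.107, 0.001]
wrist_force: [1.5, 0.5, -0.7]
grip_width: 0.0314
gripper_force: 39.8
```

Request:
apply_moves --series '[[[0.02, 0.01, 0.037, 0, 0], [0.02, 0.02, 0.074, 0, 0], [0.02, 0.03, 0.11, 0, 0], [0.02, 0.04, 0.147, -0.01, 0], [0.02, 0.048, 0.1775, -0.02, 0]]]'

```text
t: 6.6
position: [0.6078, 0.1949, 0.1415]
tool_rot: [0.458, 3.106, 0.004]
wrist_force: [-1.3, -0.2, -0.6]
grip_width: 0.0316
gripper_force: 39.8
```

Request:
apply_moves --series '[[[0.02, 0, 0.008, -0.005, 0], [0.02, 0, 0.016, -0.01, 0], [0.02, 0, 0.016, -0.01, 0], [0.02, 0, 0.016, -0.01, 0], [0.02, 0, 0.016, -0.01, 0]]]'

```text
t: 7.02
position: [0.6072, 0.204, 0.1309]
tool_rot: [0.467, 3.106, -0.002]
wrist_force: [1.1, -0.3, 0.6]
grip_width: 0.0316
gripper_force: 39.8
```

Run:
```python
from h import *
s=ctrl.get_state(); print(s['t'],s['position'],np.abs(s['qvel']).max(),s['wrist_force'])
snap('wrist','w5'); q=proj('w5',[.569,.219,.088]); print(q,proj('w5',s['position']+[0,0,-.025]))
c=cv2.imread('pics/w5.png')[200:400,220:420]; cv2.imwrite('pics/w5c.png',cv2.resize(c,(600,600),interpolation=2))
```

```text
7.0167 [0.60723901 0.20397099 0.13087244] 0.0071077128797689786 [ 1.11508169 -0.29629657  0.56811937]
(np.float64(322.76916092280993), np.float64(201.3277230112798)) (np.float64(316.04448851900725), np.float64(296.4851413420897))
```

View pics/w5c.png

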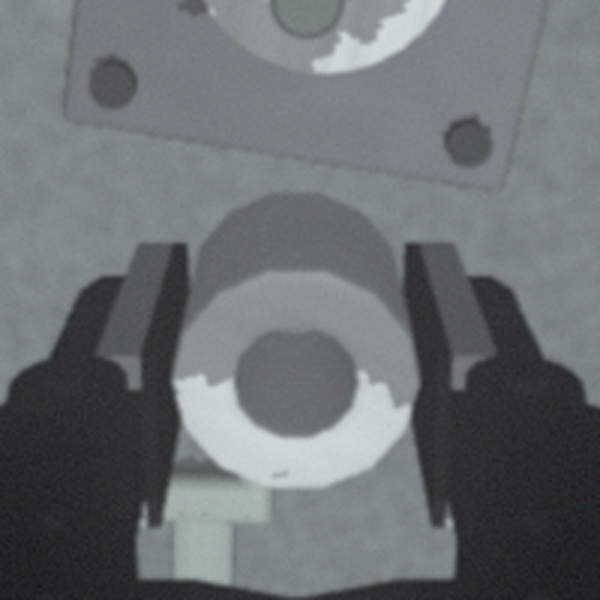

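The stud top is at crop (308,5), full-image (322.4,201.4), which agrees with the earlier estimate. The spacer's upper rim centre is at crop (297,379), full-image (318.7,326.0).

Run:
```python
from h import *
S=px('w5',322.4,201.4,.088)
for z in(.133,.135,.137):
    P=px('w5',318.7,326.0,z); print(z,P,(S-P)[:2])
print(S)
P=px('w5',220+300/3,200+192/3,.105);print(P)
```

```text
0.133 [0.60741129 0.2051639  0.133     ] [-0.03842966  0.0136581 ]
0.135 [0.60633876 0.20549069 0.135     ] [-0.03735713  0.01333131]
0.137 [0.60526624 0.20581748 0.137     ] [-0.03628461  0.01300452]
[0.56898163 0.21882199 0.088     ]
[0.59303469 0.21020418 0.105     ]
```

Request:
apply_moves --series '[[[0.02, -0.02, 0.007, 0, 0], [0.02, -0.038, 0.0134, 0, 0], [0.02, -0.038, 0.0134, 0, 0], [0.02, -0.038, 0.0134, -0.005, 0], [0.02, -0.038, 0.0134, -0.01, 0]]]'

```text
t: 7.48
position: [0.5702, 0.2191, 0.1211]
tool_rot: [0.464, 3.104, 0.001]
wrist_force: [0.2, -0.2, -0.7]
grip_width: 0.0315
gripper_force: 39.8
```

Request:
apply_moves --series '[[[0.02, 0, 0, -0.003, 0], [0.02, 0, 0, -0.006, 0], [0.02, 0, 0, -0.008, 0], [0.02, 0, 0, -0.01, 0], [0.02, 0, 0, -0.01, 0]]]'

```text
t: 7.9
position: [0.569, 0.2195, 0.1096]
tool_rot: [-0.462, -3.107, 0.002]
wrist_force: [0.3, -1.4, -0.8]
grip_width: 0.0314
gripper_force: 39.8
```

Request:
apply_moves --series '[[[0.02, 0, 0, -0.003, 0], [0.02, 0, 0, -0.006, 0], [0.02, 0, 0, -0.009, 0], [0.02, 0, 0, -0.01, 0], [0.02, 0, 0, -0.01, 0]]]'

```text
t: 8.32
position: [0.5688, 0.2196, 0.0998]
tool_rot: [-0.462, -3.107, 0.002]
wrist_force: [0.1, -1.9, -1.4]
grip_width: 0.0316
gripper_force: 39.8
```

Request:
apply_moves --series '[[[0.02, 0, -0.0004, -0.006, 0], [0.02, 0, -0.0004, -0.012, 0], [0.02, 0, -0.0004, -0.018, 0], [0.02, 0, -0.0004, -0.024, 0], [0.02, 0, -0.0004, -0.03, 0]]]'

```text
t: 8.73
position: [0.569, 0.2195, 0.0696]
tool_rot: [0.462, 3.107, -0.001]
wrist_force: [-0.7, -3.3, 1.0]
grip_width: 0.0312
gripper_force: 40.0
```

Request:
apply_moves --series '[[[0.02, 0, 0, -0.006, 0], [0.02, 0, 0, -0.012, 0], [0.02, 0, 0, -0.017, 0], [0.02, 0, 0, -0.02, 0], [0.02, 0, 0, -0.021, 0]]]'

```text
t: 9.15
position: [0.5686, 0.2194, 0.0485]
tool_rot: [-0.462, -3.107, 0.002]
wrist_force: [-0.6, -4.4, 2.1]
grip_width: 0.0312
gripper_force: 40.1
```

Request:
apply_moves --series '[[[0.02, 0, 0, -0.001, 0], [0.02, 0, 0, -0.002, 0], [0.02, 0, 0, -0.002, 0], [0.02, 0, 0, -0.002, 0], [0.02, 0, 0, -0.002, 0]]]'

```text
t: 9.57
position: [0.5688, 0.2194, 0.0474]
tool_rot: [-0.462, -3.107, 0.001]
wrist_force: [-0.6, -4.9, 2.7]
grip_width: 0.0315
gripper_force: 40.1
```

Request:
apply_moves --series '[[[0.02, 0, -0.0008, 0, 0], [0.02, 0, -0.0015, 0, 0], [0.02, 0, -0.0015, 0, 0], [0.02, 0, -0.0015, -0.0005, 0], [0.02, 0, -0.0015, -0.001, 0]]]'

```text
t: 9.98
position: [0.5689, 0.2193, 0.0473]
tool_rot: [-0.461, -3.107, -0.002]
wrist_force: [-3.0, -2.6, 9.5]
grip_width: 0.031
gripper_force: 40.6
```

Request:
apply_moves --series '[[[0.02, 0, 0, -0.0005, 0], [0.02, 0, 0, -0.001, 0], [0.02, 0, 0, -0.001, 0], [0.02, 0, 0, -0.001, 0], [0.02, 0, 0, -0.001, 0]]]'

```text
t: 10.4
position: [0.5688, 0.2193, 0.0465]
tool_rot: [-0.46, -3.107, -0.002]
wrist_force: [-2.8, -3.2, 7.5]
grip_width: 0.0312
gripper_force: 40.6
```

The spacer has seated (Fz ≈ 8 N). Releasing it, then going for the washer.

Request:
apply_moves --series '[[[0.05, 0, 0, 0, 0], [0.0854, 0, 0, 0, 0], [0.0854, 0, 0, 0, 0], [0.0854, 0, 0, 0.002, 0], [0.0854, 0, 0, 0.01, 0]]]'

```text
t: 10.82
position: [0.5674, 0.219, 0.0541]
tool_rot: [-0.46, -3.105, 0.002]
wrist_force: [0.4, 0.2, 0.3]
grip_width: 0.0854
gripper_force: 0.0
```

Request:
apply_moves --series '[[[0.0854, 0, 0, 0.025, 0], [0.0854, 0, 0, 0.055, 0], [0.0854, 0, 0, 0.09, 0], [0.0854, 0, 0, 0.104, 0], [0.0854, 0, 0, 0.104, 0]]]'

```text
t: 11.23
position: [0.5725, 0.2198, 0.1648]
tool_rot: [0.461, 3.099, 0.01]
wrist_force: [0.6, 0.1, 0.1]
grip_width: 0.0853
gripper_force: 0.0
```

Run:
```python
from h import *
ring('w6',[.569,.219,.05],thr=140,w=70)
```

```text
(np.float64(318.5), np.float64(222.5)) [  38   17   78   78 3311] [0.5599 0.2259 0.05  ] d [-0.0126  0.0061 -0.1148]
11.2333 [0.57250435 0.21980531 0.16484016] 0.05811773072036124 F [0.62713442 0.09309567 0.13086289] exp (312, 237)
```

Request:
apply_moves --series '[[[0.0854, 0.008, -0.038, 0, 0], [0.0854, 0.016, -0.077, 0, 0], [0.0854, 0.023, -0.115, 0, 0], [0.0854, 0.031, -0.154, 0, 0], [0.0854, 0.039, -0.193, 0, 0]]]'

```text
t: 11.7
position: [0.6064, 0.0242, 0.1573]
tool_rot: [-0.459, -3.104, 0.001]
wrist_force: [0.4, -0.5, 0.7]
grip_width: 0.0854
gripper_force: 0.0
```

Request:
apply_moves --series '[[[0.0854, 0.008, -0.038, 0, 0], [0.0854, 0.016, -0.077, 0, 0], [0.0854, 0.023, -0.115, -0.01, 0], [0.0854, 0.031, -0.154, -0.02, 0], [0.0854, 0.038, -0.192, -0.02, 0]]]'

```text
t: 12.12
position: [0.6432, -0.1672, 0.1348]
tool_rot: [-0.46, -3.1, -0.001]
wrist_force: [0.6, 1.2, -0.7]
grip_width: 0.0857
gripper_force: 0.0
```

Request:
apply_moves --series '[[[0.0854, 0, 0, 0, 0], [0.0854, 0, 0, 0, 0], [0.0854, 0, 0, 0, 0], [0.0854, 0, 0, 0, 0], [0.0854, 0, 0, 0, 0]]]'

```text
t: 12.53
position: [0.6459, -0.1635, 0.1385]
tool_rot: [-0.455, -3.107, -0.003]
wrist_force: [0.0, -1.1, -0.1]
grip_width: 0.0856
gripper_force: 0.0
```

Run:
```python
from h import *
ring('w7',[.6463,-.1664,.008],thr=140,w=50)
```

```text
(np.float64(312.0), np.float64(240.5)) [  25   27   51   50 1644] [ 0.6472 -0.1673  0.008 ] d [ 0.0013 -0.0039 -0.1305]
12.5333 [ 0.64591214 -0.16347067  0.13846209] 0.007042197742732586 F [ 0.02885297 -1.12571215 -0.07581286] exp (312, 239)
```

Request:
apply_moves --series '[[[0.0854, 0.001, -0.002, -0.03, 0], [0.0854, 0.001, -0.002, -0.06, 0], [0.0854, 0.001, -0.002, -0.09, 0], [0.0854, 0.001, -0.002, -0.107, 0], [0.0854, 0.001, -0.002, -0.1145, 0]]]'

```text
t: 13.0
position: [0.6444, -0.1657, 0.0211]
tool_rot: [-0.457, -3.102, -0.002]
wrist_force: [-0.8, 0.4, -0.3]
grip_width: 0.0855
gripper_force: 0.0
```

Request:
apply_moves --series '[[[0.06, 0, 0, 0, 0], [0.04, 0, 0, 0, 0], [0.028, 0, 0, 0, 0], [0.028, 0, 0, 0, 0], [0.028, 0, 0, 0, 0]]]'

```text
t: 13.42
position: [0.6486, -0.169, 0.0276]
tool_rot: [0.461, 3.104, 0.0]
wrist_force: [-1.5, 1.4, 4.0]
grip_width: 0.0356
gripper_force: 39.4
```

Request:
apply_moves --series '[[[0.028, 0, 0, 0, 0], [0.028, 0, 0, 0, 0], [0.028, 0, 0, 0.01, 0], [0.028, 0, 0, 0.04, 0], [0.028, 0, 0, 0.075, 0]]]'

```text
t: 13.83
position: [0.6446, -0.1677, 0.0987]
tool_rot: [-0.461, -3.102, -0.0]
wrist_force: [0.0, 1.0, 0.0]
grip_width: 0.0352
gripper_force: 39.9
```

The grip reads 35.5 mm where about 39 mm is expected. I'll look at the standoff beside the stud.

Request:
apply_moves --series '[[[0.028, -0.004, 0.03, 0.03, 0], [0.028, -0.008, 0.067, 0.05, 0], [0.028, -0.012, 0.104, 0.05, 0], [0.028, -0.016, 0.141, 0.05, 0], [0.028, -0.02, 0.178, 0.05, 0]]]'

```text
t: 14.25
position: [0.6272, 0.011, 0.152]
tool_rot: [0.462, 3.104, 0.002]
wrist_force: [0.1, -0.4, -0.7]
grip_width: 0.0353
gripper_force: 40.0
```

Request:
apply_moves --series '[[[0.028, -0.004, 0.037, 0, 0], [0.028, -0.008, 0.074, 0, 0], [0.028, -0.012, 0.111, 0, 0], [0.028, -0.016, 0.148, 0, 0], [0.028, -0.018, 0.18, -0.005, 0]]]'

```text
t: 14.67
position: [0.609, 0.193, 0.147]
tool_rot: [0.458, 3.105, 0.005]
wrist_force: [0.4, 0.3, 0.2]
grip_width: 0.0354
gripper_force: 40.0
```

Request:
apply_moves --series '[[[0.028, -0.002, 0.0175, -0.005, 0], [0.028, -0.002, 0.0175, -0.0095, 0], [0.028, -0.002, 0.0175, -0.0095, 0], [0.028, -0.002, 0.0175, -0.0095, 0], [0.028, -0.002, 0.0175, -0.0095, 0]]]'

```text
t: 15.08
position: [0.6077, 0.2038, 0.136]
tool_rot: [0.467, 3.105, -0.002]
wrist_force: [0.8, -0.2, -0.8]
grip_width: 0.0355
gripper_force: 40.0
```

Run:
```python
from h import *
s=ctrl.get_state(); print(s['t'],s['position'],np.abs(s['qvel']).max(),s['wrist_force'],s['grip_width'])
snap('wrist','w8'); print(proj('w8',[.569,.2188,.088]),proj('w8',s['position']+[0,0,-.025]))
c=cv2.imread('pics/w8.png')[170:370,220:420]; cv2.imwrite('pics/w8c.png',cv2.resize(c,(600,600),interpolation=2))
```

```text
15.0833 [0.60768516 0.20383191 0.13600853] 0.0075446441290524776 [ 0.8462979  -0.19540137 -0.83942353] 0.03549054288231487
(np.float64(322.1485495914751), np.float64(198.79706150939492)) (np.float64(315.9695638069431), np.float64(296.4669115384845))
```

View pics/w8c.png

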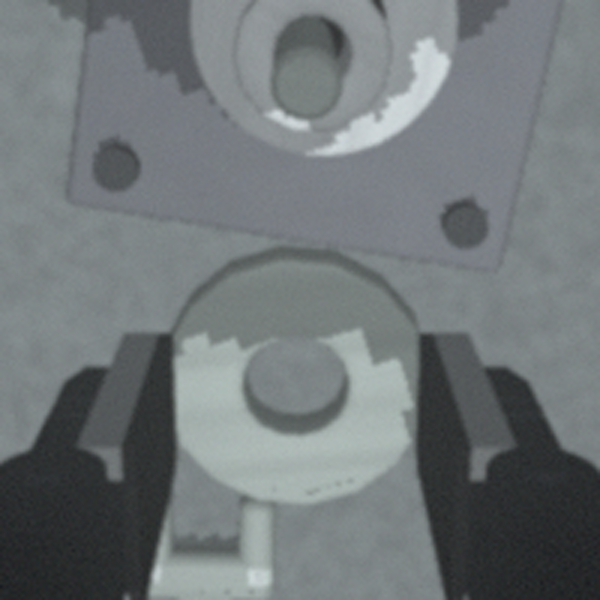

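The spacer is on the stud, seen at crop (312,70). The washer is held flat: hole 103 crop-px wide with its centre at crop (296,383), full-image (318.5,297.5). The stud top is at crop (306,83), full-image (321.8,197.5).

Run:
```python
from h import *
S=px('w8',321.8,197.5,.088);print(S)
for z in(.1155,.1175,.1195):
    P=px('w8',318.5,297.5,z); print(z,P,(S-P)[:2])
```

```text
[0.56833974 0.21882246 0.088     ]
0.1155 [0.60652967 0.2053952  0.1155    ] [-0.03818993  0.01342726]
0.1175 [0.60564514 0.20566563 0.1175    ] [-0.0373054   0.01315683]
0.1195 [0.60476062 0.20593606 0.1195    ] [-0.03642088  0.0128864 ]
```

Request:
apply_moves --series '[[[0.028, -0.02, 0.006, 0, 0], [0.028, -0.038, 0.0125, 0, 0], [0.028, -0.038, 0.0125, -0.004, 0], [0.028, -0.038, 0.0125, -0.01, 0], [0.028, -0.038, 0.0125, -0.015, 0]]]'

```text
t: 15.55
position: [0.5699, 0.2181, 0.1204]
tool_rot: [0.464, 3.105, 0.0]
wrist_force: [0.5, 0.1, -0.4]
grip_width: 0.0356
gripper_force: 40.0
```

Request:
apply_moves --series '[[[0.028, 0, 0, -0.003, 0], [0.028, 0, 0, -0.006, 0], [0.028, 0, 0, -0.008, 0], [0.028, 0, 0, -0.01, 0], [0.028, 0, 0, -0.011, 0]]]'

```text
t: 15.97
position: [0.5693, 0.2188, 0.109]
tool_rot: [0.462, 3.107, -0.001]
wrist_force: [-0.0, 0.0, 0.8]
grip_width: 0.0354
gripper_force: 40.1
```

Request:
apply_moves --series '[[[0.028, 0, 0, -0.001, 0], [0.028, 0, 0, -0.002, 0], [0.028, 0, 0, -0.003, 0], [0.028, 0, 0, -0.004, 0], [0.028, 0, 0, -0.004, 0]]]'

```text
t: 16.38
position: [0.5692, 0.219, 0.1053]
tool_rot: [0.462, 3.107, -0.001]
wrist_force: [0.5, -1.4, -0.2]
grip_width: 0.0354
gripper_force: 40.2
```

Request:
apply_moves --series '[[[0.028, 0, -0.0004, -0.005, 0], [0.028, 0, -0.0004, -0.01, 0], [0.028, 0, -0.0004, -0.015, 0], [0.028, 0, -0.0004, -0.02, 0], [0.028, 0, -0.0004, -0.025, 0]]]'

```text
t: 16.8
position: [0.5691, 0.2188, 0.0797]
tool_rot: [0.462, 3.107, -0.0]
wrist_force: [0.4, -2.1, 1.9]
grip_width: 0.0357
gripper_force: 40.4
```

Request:
apply_moves --series '[[[0.028, 0, 0, -0.0005, 0], [0.028, 0, 0, -0.001, 0], [0.028, 0, 0, -0.0015, 0], [0.028, 0, 0, -0.002, 0], [0.028, 0, 0, -0.002, 0]]]'

```text
t: 17.22
position: [0.569, 0.2188, 0.0784]
tool_rot: [0.462, 3.107, -0.0]
wrist_force: [0.8, -2.7, 0.2]
grip_width: 0.0355
gripper_force: 40.2
```

Request:
apply_moves --series '[[[0.028, 0, 0, -0.0007, 0], [0.028, 0, 0, -0.0014, 0], [0.028, 0, 0, -0.002, 0], [0.028, 0, 0, -0.002, 0], [0.028, 0, 0, -0.002, 0]]]'

```text
t: 17.63
position: [0.5692, 0.2189, 0.0768]
tool_rot: [0.461, 3.107, 0.0]
wrist_force: [0.8, -3.3, 4.6]
grip_width: 0.0358
gripper_force: 41.3
```

Request:
apply_moves --series '[[[0.05, 0, 0, 0, 0], [0.0854, 0, 0, 0, 0], [0.0854, 0, 0, 0, 0], [0.0854, 0, 0, 0.005, 0], [0.0854, 0, 0, 0.025, 0]]]'

```text
t: 18.05
position: [0.5652, 0.219, 0.098]
tool_rot: [-0.458, -3.101, 0.006]
wrist_force: [0.0, 0.2, 0.3]
grip_width: 0.0853
gripper_force: 0.0
```

Request:
apply_moves --series '[[[0.0854, 0, 0, 0.035, 0], [0.0854, -0.007, -0.026, 0.05, 0], [0.0854, -0.016, -0.062, 0.05, 0], [0.0854, -0.026, -0.099, 0.05, 0], [0.0854, -0.036, -0.135, 0.05, 0]]]'

```text
t: 18.47
position: [0.5326, 0.0836, 0.1521]
tool_rot: [0.458, 3.107, 0.002]
wrist_force: [0.6, -0.5, -0.1]
grip_width: 0.0855
gripper_force: 0.0
```

Request:
apply_moves --series '[[[0.0854, -0.01, -0.038, 0, 0], [0.0854, -0.02, -0.076, 0, 0], [0.0854, -0.03, -0.114, -0.005, 0], [0.0854, -0.04, -0.152, -0.01, 0], [0.0854, -0.05, -0.19, -0.013, 0]]]'

```text
t: 18.88
position: [0.4819, -0.1068, 0.1383]
tool_rot: [0.46, 3.108, 0.002]
wrist_force: [1.0, -0.4, -0.7]
grip_width: 0.0855
gripper_force: 0.0
```

Request:
apply_moves --series '[[[0.0854, 0, 0, 0, 0], [0.0854, 0, 0, 0, 0], [0.0854, 0, 0, 0, 0], [0.0854, 0, 0, 0, 0], [0.0854, 0, 0, 0, 0]]]'

```text
t: 19.3
position: [0.4836, -0.1039, 0.1384]
tool_rot: [0.455, 3.108, 0.001]
wrist_force: [0.1, -0.6, 0.7]
grip_width: 0.0854
gripper_force: 0.0
```

Run:
```python
from h import *
ring('w9',[.483,-.1063,.005],thr=135,w=55)
```

```text
(np.float64(313.5), np.float64(236.5)) [  30   31   52   50 1368] [ 0.4832 -0.1061  0.005 ] d [-0.0004 -0.0023 -0.1334]
19.3 [ 0.48363827 -0.10385337  0.13836154] 0.0037868428778059676 F [ 0.10609008 -0.55914416  0.69458331] exp (313, 236)
```

Request:
apply_moves --series '[[[0.0854, 0, -0.001, -0.03, 0], [0.0854, 0, -0.001, -0.06, 0], [0.0854, 0, -0.001, -0.085, 0], [0.0854, 0, -0.001, -0.1, 0], [0.0854, 0, -0.001, -0.1035, 0]]]'

```text
t: 19.77
position: [0.4807, -0.1051, 0.032]
tool_rot: [-0.456, -3.102, 0.0]
wrist_force: [0.1, -0.8, 0.3]
grip_width: 0.0852
gripper_force: 0.0
```

Request:
apply_moves --series '[[[0.06, 0, 0, 0, 0], [0.04, 0, 0, 0, 0], [0.018, 0, 0, 0, 0], [0.018, 0, 0, 0, 0], [0.018, 0, 0, 0, 0]]]'

```text
t: 20.18
position: [0.4839, -0.107, 0.0359]
tool_rot: [0.461, 3.105, 0.001]
wrist_force: [-0.4, -0.9, 0.6]
grip_width: 0.0255
gripper_force: 2.4
```

Request:
apply_moves --series '[[[0.018, 0, 0, 0, 0], [0.018, 0, 0, 0, 0], [0.018, 0, 0, 0.01, 0], [0.018, 0, 0, 0.04, 0], [0.018, 0, 0, 0.075, 0]]]'

```text
t: 20.6
position: [0.4805, -0.1067, 0.1094]
tool_rot: [-0.461, -3.102, 0.002]
wrist_force: [1.0, 0.6, 0.0]
grip_width: 0.023
gripper_force: 39.4
```

Request:
apply_moves --series '[[[0.018, 0.01, 0.025, 0.03, 0], [0.018, 0.023, 0.06, 0.05, 0], [0.018, 0.036, 0.093, 0.05, 0], [0.018, 0.049, 0.126, 0.05, 0], [0.018, 0.062, 0.157, 0.05, 0]]]'

```text
t: 21.02
position: [0.5456, 0.0523, 0.1616]
tool_rot: [0.461, 3.105, 0.003]
wrist_force: [0.4, -0.0, -1.1]
grip_width: 0.0228
gripper_force: 39.4
```

Request:
apply_moves --series '[[[0.018, 0.013, 0.033, 0, 0], [0.018, 0.026, 0.066, 0, 0], [0.018, 0.039, 0.099, 0, 0], [0.018, 0.052, 0.132, -0.005, 0], [0.018, 0.062, 0.157, -0.0145, 0]]]'

```text
t: 21.43
position: [0.6084, 0.2115, 0.1474]
tool_rot: [0.457, 3.105, 0.006]
wrist_force: [1.2, 0.7, 0.4]
grip_width: 0.0228
gripper_force: 39.4
```

Request:
apply_moves --series '[[[0.018, 0, 0, 0, 0], [0.018, 0, 0, 0, 0], [0.018, 0, 0, 0, 0], [0.018, 0, 0, 0, 0], [0.018, 0, 0, 0, 0]]]'

```text
t: 21.85
position: [0.607, 0.2047, 0.146]
tool_rot: [0.466, 3.106, -0.001]
wrist_force: [0.2, -0.4, -0.2]
grip_width: 0.0229
gripper_force: 39.4
```

Run:
```python
from h import *
s=ctrl.get_state(); print(s['t'],s['position'],np.abs(s['qvel']).max(),s['wrist_force'],s['grip_width'])
snap('wrist','w10'); print(proj('w10',[.569,.2188,.088]),proj('w10',s['position']+[0,0,-.025]))
c=cv2.imread('pics/w10.png')[170:370,220:420]; cv2.imwrite('pics/w10c.png',cv2.resize(c,(600,600),interpolation=2))
```

```text
21.85 [0.60702423 0.20466236 0.14600881] 0.007424333332830886 [ 0.24867368 -0.43623476 -0.20086734] 0.02294505377927539
(np.float64(320.7593150229996), np.float64(197.6047400092724)) (np.float64(315.932411095003), np.float64(296.5093540212849))
```

View pics/w10c.png

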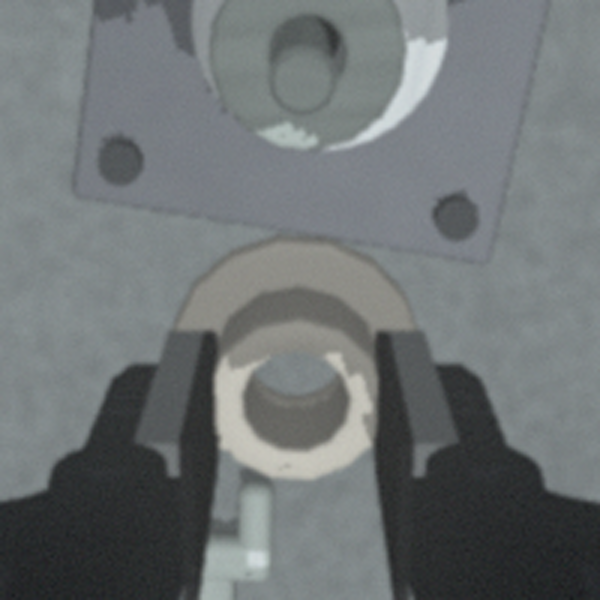

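The washer lies on the spacer. The bushing is held upright with its flange down: bore centre at crop (297,400), full-image (318.7,303.2). The stud top is at crop (303,80), full-image (320.8,196.5).

Run:
```python
from h import *
S=px('w10',320.8,196.5,.088);print(S)
for z in(.128,.130,.132):
    P=px('w10',318.7,303.2,z); print(z,P,(S-P)[:2])
```

```text
[0.56845688 0.21898735 0.088     ]
0.128 [0.60737174 0.20586792 0.128     ] [-0.03891486  0.01311943]
0.13 [0.60645101 0.20614625 0.13      ] [-0.03799413  0.0128411 ]
0.132 [0.60553028 0.20642459 0.132     ] [-0.0370734   0.01256276]
```

Request:
apply_moves --series '[[[0.018, -0.02, 0.006, 0, 0], [0.018, -0.038, 0.0119, 0, 0], [0.018, -0.038, 0.0119, -0.004, 0], [0.018, -0.038, 0.0119, -0.01, 0], [0.018, -0.038, 0.0119, -0.015, 0]]]'

```text
t: 22.32
position: [0.5695, 0.2182, 0.1303]
tool_rot: [0.463, 3.106, 0.0]
wrist_force: [0.6, 0.2, -1.5]
grip_width: 0.023
gripper_force: 39.4
```

Request:
apply_moves --series '[[[0.018, 0, 0, -0.003, 0], [0.018, 0, 0, -0.006, 0], [0.018, 0, 0, -0.008, 0], [0.018, 0, 0, -0.01, 0], [0.018, 0, 0, -0.011, 0]]]'

```text
t: 22.73
position: [0.5691, 0.2187, 0.1189]
tool_rot: [-0.462, -3.107, 0.001]
wrist_force: [-0.5, -0.3, -0.7]
grip_width: 0.023
gripper_force: 39.4
```

Request:
apply_moves --series '[[[0.018, 0, 0, -0.001, 0], [0.018, 0, 0, -0.002, 0], [0.018, 0, 0, -0.003, 0], [0.018, 0, 0, -0.004, 0], [0.018, 0, 0, -0.004, 0]]]'

```text
t: 23.15
position: [0.5688, 0.219, 0.1152]
tool_rot: [-0.461, -3.107, 0.0]
wrist_force: [-0.2, -0.1, 0.4]
grip_width: 0.023
gripper_force: 39.4
```

Request:
apply_moves --series '[[[0.018, 0, 0, -0.005, 0], [0.018, 0, 0, -0.01, 0], [0.018, 0, 0, -0.015, 0], [0.018, 0, 0, -0.018, 0], [0.018, 0, 0, -0.02, 0]]]'

```text
t: 23.57
position: [0.5684, 0.2188, 0.0943]
tool_rot: [-0.461, -3.107, 0.001]
wrist_force: [0.6, 1.1, -0.9]
grip_width: 0.0225
gripper_force: 39.5
```

Request:
apply_moves --series '[[[0.018, 0, 0, -0.0005, 0], [0.018, 0, 0, -0.001, 0], [0.018, 0, 0, -0.0015, 0], [0.018, 0, 0, -0.002, 0], [0.018, 0, 0, -0.002, 0]]]'

```text
t: 23.98
position: [0.569, 0.219, 0.0935]
tool_rot: [0.461, 3.107, 0.0]
wrist_force: [0.4, 0.1, -1.0]
grip_width: 0.0228
gripper_force: 39.5
```

Request:
apply_moves --series '[[[0.018, 0, 0, -0.0005, 0], [0.018, 0, 0, -0.001, 0], [0.018, 0, 0, -0.001, 0], [0.018, 0, 0, -0.001, 0], [0.018, 0, 0, -0.001, 0]]]'

```text
t: 24.4
position: [0.5692, 0.219, 0.0933]
tool_rot: [0.462, 3.107, 0.001]
wrist_force: [-0.3, -2.0, 5.2]
grip_width: 0.0233
gripper_force: 40.1
```

Seated on the stack at z ≈ 0.0933. Next is a gentle push of 6 mm.

Request:
apply_moves --series '[[[0.018, 0, 0, -0.0005, 0], [0.018, 0, 0, -0.001, 0], [0.018, 0, 0, -0.0015, 0], [0.018, 0, 0, -0.002, 0], [0.018, 0, 0, -0.0025, 0]]]' --squeeze 60

```text
t: 24.82
position: [0.5694, 0.219, 0.0909]
tool_rot: [0.462, 3.107, 0.001]
wrist_force: [-3.2, -0.2, 5.5]
grip_width: 0.0223
gripper_force: 58.5
```

Request:
apply_moves --series '[[[0.018, 0, 0, -0.0005, 0], [0.018, 0, 0, -0.001, 0], [0.018, 0, 0, -0.0015, 0], [0.018, 0, 0, -0.002, 0], [0.018, 0, 0, -0.002, 0]]]'

```text
t: 25.23
position: [0.5693, 0.219, 0.0888]
tool_rot: [0.461, 3.107, 0.001]
wrist_force: [-1.8, -1.5, 5.0]
grip_width: 0.0223
gripper_force: 58.5
```

Request:
apply_moves --series '[[[0.018, 0, 0, -0.0005, 0], [0.018, 0, 0, -0.001, 0], [0.018, 0, 0, -0.0015, 0], [0.018, 0, 0, -0.002, 0], [0.018, 0, 0, -0.002, 0]]]'

```text
t: 25.65
position: [0.5697, 0.219, 0.0883]
tool_rot: [0.462, 3.107, 0.002]
wrist_force: [-3.8, -1.7, 12.5]
grip_width: 0.0218
gripper_force: 59.3
```

Request:
apply_moves --series '[[[0.018, 0, 0, -0.0003, 0], [0.018, 0, 0, -0.0006, 0], [0.018, 0, 0, -0.001, 0], [0.018, 0, 0, -0.001, 0], [0.018, 0, 0, -0.001, 0]]]'

```text
t: 26.07
position: [0.5699, 0.219, 0.0882]
tool_rot: [0.462, 3.107, 0.003]
wrist_force: [-4.8, -2.5, 16.5]
grip_width: 0.0219
gripper_force: 59.8
```

Request:
apply_moves --series '[[[0.018, -0.0005, 0, -0.0005, 0], [0.018, -0.0007, 0, -0.001, 0], [0.018, -0.0007, 0, -0.0015, 0], [0.018, -0.0007, 0, -0.0015, 0], [0.018, -0.0007, 0, -0.0015, 0]]]'

```text
t: 26.48
position: [0.57, 0.2189, 0.0881]
tool_rot: [0.462, 3.106, 0.004]
wrist_force: [-6.4, -3.3, 22.6]
grip_width: 0.0217
gripper_force: 60.4
```

Firm stop at 22 N with no further motion. Relieving the load, then releasing and checking.

Request:
apply_moves --series '[[[0.018, 0, 0, 0.002, 0], [0.018, 0, 0, 0.004, 0], [0.04, 0, 0, 0.004, 0], [0.0854, 0, 0, 0.004, 0], [0.0854, 0, 0, 0.004, 0]]]'

```text
t: 26.9
position: [0.5677, 0.2192, 0.0866]
tool_rot: [-0.461, -3.107, 0.0]
wrist_force: [-0.2, 0.1, -0.3]
grip_width: 0.0578
gripper_force: 0.0
```

Request:
apply_moves --series '[[[0.0854, 0, 0, 0, 0], [0.0854, 0, 0, 0.02, 0], [0.0854, 0.01, -0.003, 0.05, 0], [0.0854, 0.03, -0.01, 0.06, 0], [0.0854, 0.04, -0.012, 0.06, 0]]]'

```text
t: 27.32
position: [0.6124, 0.2065, 0.151]
tool_rot: [0.462, 3.1, 0.005]
wrist_force: [0.4, -0.5, 1.3]
grip_width: 0.0854
gripper_force: 0.0
```

Request:
apply_moves --series '[[[0.0854, 0, 0, 0, 0], [0.0854, 0, 0, 0, 0], [0.0854, 0, 0, 0, 0], [0.0854, 0, 0, 0, 0], [0.0854, 0, 0, 0, 0]]]'

```text
t: 27.73
position: [0.6065, 0.2074, 0.1458]
tool_rot: [-0.459, -3.105, 0.002]
wrist_force: [0.2, -0.1, -0.2]
grip_width: 0.0856
gripper_force: 0.0
```

Run:
```python
from h import *
s=ctrl.get_state(); print(s['t'],s['position'],s['wrist_force'])
snap('wrist','w11'); snap('scene','s11')
u,v=map(int,proj('w11',[.569,.219,.06])); print(u,v)
X=[.569,.219,.05]; a,b=map(int,proj('s11',X)); print(a,b)
x0,y0=u-60,max(v-60,0); print('w0',x0,y0,'s0',a-40,b-45)
W=cv2.resize(cv2.imread('pics/w11.png')[y0:y0+120,x0:x0+120],(480,480),interpolation=2)
S=cv2.resize(cv2.imread('pics/s11.png')[b-45:b+45,a-30:a+30],(320,480),interpolation=2)
cv2.imwrite('pics/v11.png',np.hstack([W,S]))
st=np.array([.5688,.2188,0])
for n,zs in(('w11',(.072,.078,.088)),('s11',(.0,.014,.02,.052,.072,.078,.088))):
    for z in zs: print(n,z,np.round(proj(n,st+[0,0,z]),1))
```

```text
27.7333 [0.60651092 0.20743284 0.14584493] [ 0.17862317 -0.07350559 -0.20003796]
317 193
433 261
w0 257 133 s0 393 216
w11 0.072 [316.5 195.8]
w11 0.078 [316.4 197.3]
w11 0.088 [316.3 200.1]
s11 0.0 [429.5 275.3]
s11 0.014 [430.6 271.5]
s11 0.02 [431.  269.8]
s11 0.052 [433.6 260.7]
s11 0.072 [435.2 254.9]
s11 0.078 [435.7 253.1]
s11 0.088 [436.5 250. ]
```

View pics/v11.png

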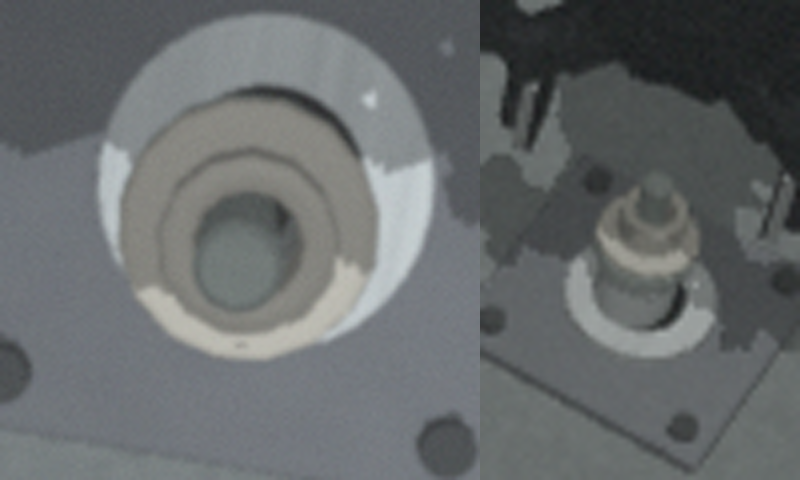

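The bushing sits flange down over the washer and spacer with the stud poking through, at crop (240,265) on the left and (655,190) on the right. The disc's rim looks flush, so I'll check its sinking from the front rim's shift in the scene image.

Run:
```python
from h import *
c=np.array([.5663,.2245,0]); 
A,B=[cv2.imread(f'pics/{n}.png').mean(2) for n in('scene0','s11')]
for z in(.014,.02):
    print(z,[np.round(proj('s11',c+[.03*np.cos(t),.03*np.sin(t),z]),1).tolist() for t in np.radians([-50,-30,-10,10])])
for u in range(424,444,2):
    print(u,A[276:292,u].astype(int),B[276:292,u].astype(int))
```

```text
0.014 [[422.0, 276.8], [425.7, 279.9], [430.4, 281.9], [435.4, 282.6]]
0.02 [[422.4, 275.1], [426.1, 278.2], [430.8, 280.3], [435.9, 280.9]]
424 [149 125  97  84  79  94  98  96  96  98  96  99  98  96  99  98] [158 159 154 130 106 104 101 103 104 104 101 103 101 102 102 102]
426 [149 149 133  95  92  80  98  96  97  98  98  98  98  96  97  98] [155 154 156 157 140 107 103 103 104 102 103 103 102 102 103 104]
428 [149 148 146 133  99  94  95  98  98 101  99 100  98  99  99  97] [128 153 154 156 150 137 106 106 102 106 104 105 103 101 101 104]
430 [148 146 147 146 136 103  85  99  99  99  99  99  98  99  96  97] [112 123 153 154 156 153 123 107 102 104 104 104 105 105 104 102]
432 [149 151 148 147 141 109  94  96  98  98  99  99 100  97  98  99] [109  99 135 154 153 150 138 107 107 104 104 102 102 102 103 103]
434 [146 147 148 149 146 117  99  78  97  97 100  98  99  97  98 100] [104  81 133 153 154 156 152 110 109 104 103 104 102 104 107 106]
436 [147 150 151 151 148 123 103  79  99  98  96  98  99  99  98  99] [ 57  84 156 158 157 157 151 107 104 103 103 103 102 105 103 104]
438 [152 152 151 152 143 103  88  98  99  98  98  97  96  96  99  98] [ 64 124 159 159 157 155 139 105 101 102 103 104 103 102 102 100]
440 [151 150 151 145 124  94  83 100  98  99 100  98  98  99  96  98] [157 159 157 156 155 147 103 104 104 105 103 102 103 102 103 103]
442 [149 150 150 141  93  86  99  99 100  98  99  98  99 100 100  97] [157 157 155 156 151 123 103 104 106 102 104 102 102 104 104 106]
```

The rim dropped about 1.8 px against 1.7 px predicted for 6 mm, and the shadow gap under it is gone. The disc is home, so I'm handing in.

```bash
python3 -c "
from workcell import ctrl; print(ctrl.job_done())"
```

```text
the job is handed in; nothing more can be done
None
```

The spacer, washer and bushing (flange down) are on the stud in that order, the disc is pushed home as far as the force stop and images show, and the gripper has let go and is clear; the job was handed in at about 28 s, with no verdict returned.

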